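Open the child-resistant reagent bottle for titration

TASK

Open the reagent bottle that stands in the aluminium holder: press its wide child-resistant cap firmly down and, keeping it pressed, turn it counter-clockwise (seen from above) until you feel it bear on its stop, without ramming the seal or wrenching at the stop. Lift the cap straight off and set it down gently, right way up, in the shallow steel tray. Leave the other bottle and the small things on the bench where they are.

Things in the scene. Friction and masses are not known exactly. Their poses are not given: they have to be found in the camera images.
- cap_centre (a point): Centre of the child-resistant cap's white ribbed outer shell (56 mm in diameter, 32 mm high), on its axis, half-way up; z up. Grip it across the diameter from above, here or a few mm higher. Released, this point is 22 mm above the cap's underside. The shell springs up and can be pushed down 8 mm on the inner cap (2 N at first, 7 N after 8 mm). Not pushed, it only clicks round idly.
- cap_top (a point): Centre of the shell's flat top, 16 mm above cap_centre. Press with about 20 N (18 to 26). After 3 mm the shell's two hidden teeth meet ten ridges of the inner cap, 36 degrees apart: they stand on a ridge or drop 5 mm between. On a ridge, turning on lets them drop (the press then falls below 12 N: press again before turning on). They catch after at most 36 degrees of idle turning.
- inner_cap (a point): Centre of the underside of the inner cap (white, inside the shell), the cap's lowest point; z up. Locked, it is 132 mm above the bench, x axis within 0.1 rad of the bottle's. Four lugs hook behind 1.5 mm teeth under four wings of the neck: pressed down they pass the teeth counter-clockwise, and from 41 degrees (0.72 rad) on are clear of the wings. It then lifts straight off, free after 20 mm.
- liner: Springy white sealing disc, 29 mm across, on the bottle's mouth under the cap, origin about 142 mm above the bench on the bottle's axis. It carries the press and pushes the locked cap up with 5 N. It yields 1 mm per 7 N; the lugs are free to turn past their teeth from about 16 N on. More than 38 N between it and the cap damages it.
- stop: Small glass rib (12 mm high) on the side of the neck, 21 mm from its axis; the body's origin is that of the bottle. After 53 to 57 degrees a lug of the inner cap meets it. Until then turning the pressed cap takes under 0.25 N m; here the torque rises at once. Over 4 N on it shows that the cap is fully turned; about 0.35 N m is plenty; over 30 N (0.65 N m) is wrenching.
- bottle: Amber glass reagent bottle, 84 mm in diameter, fixed in a square aluminium holder (110 mm, four corner posts, screwed to the bench). Origin: centre of the holder's underside, on the bench; z up along the cap's axis. The shoulder begins 94 mm up, the neck (36 mm in diameter) goes from 118 to 139 mm. It does not move.
- tray: Shallow steel tray, 150 mm (its x) by 140 mm (its y), rim 10 mm high, floor 3 mm thick, fixed to the bench. Origin: centre of its underside.
- plain_bottle_mid (a point): Bystander: loose amber bottle of 74 mm diameter, 158 mm high, with a narrow smooth 38 mm cap and no holder. Point half-way up.
- beaker_mid (a point): Bystander: glass beaker, 66 mm in diameter, 85 mm high. Point half-way up.
- jar_mid (a point): Bystander: small jar, 44 mm in diameter, 60 mm high. Point half-way up.
- collar_mid (a point): Bystander: flat cork ring (flask stand), 70 mm in diameter, 18 mm high. Point at its centre.
- pen_mid (a point): Bystander: black pen, 130 mm long (its x), lying on the bench. Point at its middle.
- spatula_mid (a point): Bystander: flat steel lab spatula, 163 mm long (its x), lying on the bench. Point at its middle.
Mind the look-alikes: they are no part of the job. Leave any blue look-alike of the part that bears cap_centre alone. What is shaped like the tray but brown is not meant.

How it is judged:
On the way, in this order (a step that is already met when the one before it is completed fails the run):
1. the seated inner cap has been turned clear of the wings and up against its stop (over 0.68 rad from the bottle's x axis, over 4 N on the stop) (angle between the x axis of inner_cap and the x axis of bottle, either way round above 0.68 rad and z of inner_cap in the frame of bottle below 0.138 m and horizontal distance between inner_cap and bottle below 0.008 m and contact force between cap and stop above 4 N), for 0.1 s.
2. the cap is off: its underside is more than 30 mm above its seat (z of inner_cap in the frame of bottle above 0.162 m), for 0.1 s.
At the end, for the whole second after the job is handed in: The cap stands upright (within 0.1 rad) and at rest on the tray's floor (underside less than 7 mm above the tray's underside), its centre within 55 mm (along the tray's x) and 50 mm (along its y) of the tray's centre, released; the bottle is left open (x of inner_cap in the frame of tray between -0.055 and 0.055 m and y of inner_cap in the frame of tray between -0.05 and 0.05 m and z of inner_cap in the frame of tray below 0.007 m and angle between inner_cap's own z axis and vertical below 0.1 rad and distance of cap_centre from where it was at the start of the episode above 0.1 m); the robot touches nothing.
It fails at once if the sealing liner is rammed (over 38 N between cap and liner) (contact force between cap and liner above 38 N).
It fails at once if the stop is wrenched (over 30 N between cap and stop) (contact force between cap and stop above 30 N).
It fails at once if the cap is dropped or banged into the tray (over 25 N) (contact force between cap and tray above 25 N).
It fails at once if a bystander is pushed more than 30 mm or tipped (distance of any of plain_bottle_mid, beaker_mid, jar_mid, collar_mid, pen_mid, spatula_mid from where it was at the start of the episode above 0.03 m or angle between plain_bottle_mid's own z axis and vertical above 0.5 rad).
It also fails if it takes over 58 s, if anything falls off the work surface, if the arm or the gripper's body presses on something with over 40 N, if the wrist force passes 120 N, or if a joint passes its speed limit or range.

ROBOT

A 6-joint arm with a two-finger parallel gripper is mounted at the origin on the work surface. World frame = base frame: x ahead of the robot, y to its left, z up, the work surface at z = 0. Lengths are in m, angles in rad, forces in N, time in s.
With the tool pointing down it reaches from about 0.35 to 0.775 m from the base axis. Payload 5.5 kg.
Tool frame: the origin (TCP) lies midway between the tips of the shut fingers; the grasp point (between the pads) lies manip.hold_point_z behind it (manip.hold_point_z is the distance from the TCP to the grasp point, in m); z points along the fingers, y is the line along which they close (so a half turn about z gives the same grasp; the last joint's range is limited). The gripper opens to 85 mm and grips with 20 to 120 N. Pads are 22 mm wide; open, the fingers measure 114 mm over their backs; the gripper's body (76 mm by 85 mm) begins 54 mm behind the grasp point. The pads swing forward as they close: fully open they stand 13 mm farther back than shut.
Start: joints at [1.202, 0.313, 0.046, 1.304, 0, 1.431], TCP at [0.13, 0.56, 0.231] pointing down, gripper open.
Joint ranges: [-2.76, 2.76], [-0.86, 1.69], [-1.03, 1.26], [-2.2, 2.34], [-1.47, 1.5], [-3.14, 3.14]. Speed limits (rad/s): [2.57, 2.57, 3.14, 3.14, 3.14, 3.14].

INTERFACE

Orientations are given as a unit quaternion [w, x, y, z].
In Python, from station import readout, optics, manip gives the robot as it stands. The module is installed in compiled form; this text tells all that it offers.
- The arm moves only by the shell command python3 -m jog 'ROWS' [FORCE]. ROWS is JSON, a list of rows, each a list of 5 numbers: the shift along the tool's x, y, z normalised to -1 to 1, where 1 is 0.2 m, then the turn about the tool's z normalised to -1 to 1, where 1 is 90 degrees, then the gripper's target within -1 to 1 (fully open at 1, half-way at 0, shut at -1). In form: [[tx, ty, tz, turn, gripper], ...]. A call has exactly 10 rows; each row is the pose to reach, as a shift and turn from the pose commanded when the call began, along the tool's axes at that moment; what a row does not reach only later rows make up. A row lasts 1/8 s, in which the tool goes at most 62.5 mm and 10.7 degrees, less where a joint would pass 70% of its speed; a pose out of reach is approached as far as the arm can. A call with a number of a shift or a turn outside -1 to 1 is refused whole. A call with a gripper value outside its range is refused whole. The fingers move at their own pace and stop on an object; FORCE is the grip in N (left out, the last holds). Time passes only in rows, so rows that repeat a pose let the fingers close, or fill a call up. It gives the time, the measured TCP pose, the force, the opening and the grip force at its end, in the units of the state.
- readout.state(): the state, without advancing time (a new reading comes with each control period).
- optics.get_image(name): name is "scene" or "side" or "wrist"; returns the picture (480x640x3 uint8, blue, green, red); there is no depth.
- optics.camera_info(name): a dict with "mtx" (3x3 intrinsics, pixels), "dist_coeffs" ([k1, k2, p1, p2, k3] as OpenCV has them; the pictures are not rectified), "T" (4x4, takes a point from camera to world coordinates). Camera axes: x right, y up, looking along -z (the intrinsics and any distortion apply to the point x, -y, -z); pixel columns grow to the right and rows downward; lengths in m; the calibration is good to about 2 mm. A picture is of the moment at which its call begins: read the wrist's pose just before it. camera_info takes no time and is no camera call; for the wrist camera it gives the pose at the moment of the call.
- manip.sign_off(): hands the job in; it is judged then, once.
The state is a dict: "t": time; "joint_positions": joint angles; "qd": joint speeds; "tau": joint torques, N m; "ee_pos": TCP position; "orientation": TCP orientation; "force": force on the tool from outside, world axes, zero at the start; "wrist_torque": the same for the moment, N m; "gripper_width": opening from 0.0 (shut) to 1.0 (fully open); "grip_force": force on a finger pad.
Only numpy, scipy, OpenCV 4.12 (cv2) and the standard library are available. Lean on these libraries where they do the work, as an engineer would, in place of code of your own. Each camera call takes 0.05 s, during which the arm holds its last target. There are 200 camera calls.

## Working session

There is one attempt and no reset: what is moved stays moved. The work goes in short steps, Python scripts to look and compute and a shell command to move; the robot and the scene stay as the last step left them, time stands still between calls to the robot, and variables do not carry over. Pictures are saved under pics/ and viewed, at most 10 in all, crops included, and the job is handed in when it is done.

```bash
mkdir -p pics; python3 - <<'E'
from station import readout, optics, manip
import cv2
print(manip.hold_point_z); s=readout.state(); print(s)
for n in("scene","side"):
    cv2.imwrite(f"pics/{n}0.png",optics.get_image(n)); print(n,{k:v.tolist() if hasattr(v,'tolist') else v for k,v in optics.camera_info(n).items()})
E
```

```text
0.0187
{'t': 0.0, 'joint_positions': array([ 1.20240216e+00,  3.13987034e-01,  4.49568119e-02,  1.30359894e+00,
       -2.94073833e-05,  1.43116649e+00]), 'qd': array([ 1.27212970e-03, -1.60240923e-03, -7.40133303e-05, -3.85185762e-04,
        7.30120409e-05, -1.70026117e-03]), 'tau': array([ 1.19504821e-03, -4.80623531e+01,  2.98534012e+01,  1.90199038e-02,
        3.15645877e-06,  1.73159987e-05]), 'ee_pos': array([0.13023988, 0.55951926, 0.23040742]), 'orientation': array([-2.16053986e-04,  1.14132854e-01,  9.93465073e-01, -8.90706439e-04]), 'force': array([ 0.19431567,  0.29021392, -0.86844556]), 'wrist_torque': array([ 0.04040197, -0.0002744 ,  0.00667369]), 'grip_force': 0.0, 'gripper_width': 0.9974274486382203}
scene {'mtx': [[462.402410391832, 0.0, 320.8184388605469], [0.0, 462.402410391832, 234.2827339662222], [0.0, 0.0, 1.0]], 'dist_coeffs': [0.03785869951652881, 0.0, 0.0, 0.0, 0.0], 'T': [[-0.20513338455935687, -0.7299166594384888, 0.6520291134706947, 1.2131325242599322], [0.9787337623439599, -0.1524941638485485, 0.1372069693571321, 0.13367520739900077], [-0.0007190182612129936, 0.6663086373943302, 0.7456757222455689, 0.906894112491541], [0.0, 0.0, 0.0, 1.0]]}
side {'mtx': [[565.57660188165, 0.0, 324.07284951135154], [0.0, 565.57660188165, 235.95986983287213], [0.0, 0.0, 1.0]], 'dist_coeffs': [0.024993548809697827, 0.0, 0.0, 0.0, 0.0], 'T': [[0.8421900253358805, 0.4118652534403245, -0.34796978925373084, 0.0814984063655528], [-0.5390914428707329, 0.6314683100018709, -0.5573402817731126, -0.6501446273301049], [-0.009817201653224304, 0.656973961791423, 0.753849345744746, 1.0566836656178082], [0.0, 0.0, 0.0, 1.0]]}
```

View pics/scene0.png

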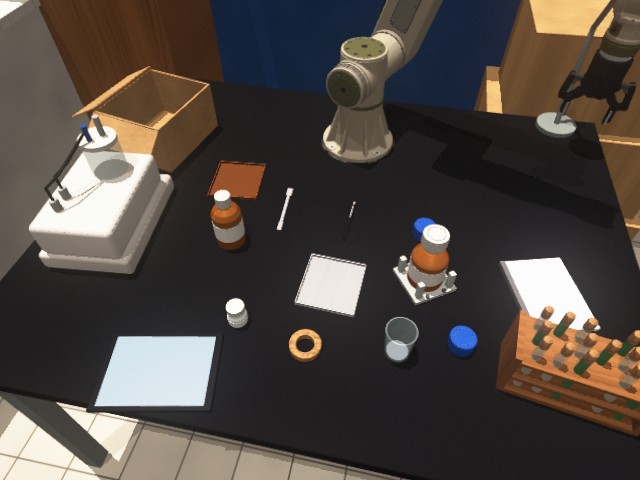

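View pics/side0.png

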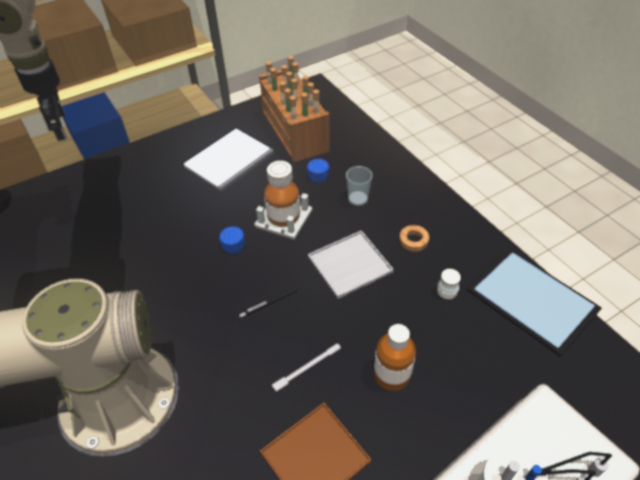

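Candidates: the bottle in the aluminium holder with the wide white cap, scene (435,238) / side (280,172), is the target. The plain bottle at scene (228,220) has no holder, and the blue caps at scene (424,228) and (462,340) are look-alikes. The steel tray is at scene (331,284) / side (350,263); the brown one at scene (237,180) is not meant. I'll confirm in an enlarged crop.

```bash
python3 - <<'E'
import cv2,numpy as np
a=cv2.imread("pics/scene0.png")[210:310,375:475]; b=cv2.imread("pics/side0.png")[150:250,235:335]
cv2.imwrite("pics/crop.png",np.hstack([cv2.resize(x,(400,400),interpolation=cv2.INTER_CUBIC) for x in(a,b)]))
open("tri.py","w").write('''
import numpy as np,cv2
from station import optics
def ray(n,p,ci=None):
    c=ci or optics.camera_info(n); T=np.array(c["T"])
    u=cv2.undistortPoints(np.array([[p]],float),np.array(c["mtx"]),np.array(c["dist_coeffs"]))[0,0]
    return T[:3,3],T[:3,:3]@np.array([u[0],-u[1],-1])
def plane(n,p,z,ci=None):
    o,d=ray(n,p,ci); return o+d*(z-o[2])/d[2]
def proj(n,P,ci=None):
    c=ci or optics.camera_info(n); T=np.array(c["T"])
    q=T[:3,:3].T@(np.array(P)-T[:3,3]); q=q*[1,-1,-1]
    return cv2.projectPoints(q[None],np.zeros(3),np.zeros(3),np.array(c["mtx"]),np.array(c["dist_coeffs"]))[0][0,0]
def tri(ps):
    A=np.zeros((3,3));b=np.zeros(3)
    for n,p in ps:
        o,d=ray(n,p); d/=np.linalg.norm(d); M=np.eye(3)-np.outer(d,d); A+=M;b+=M@o
    return np.linalg.solve(A,b)
''')
E
python3 - <<'E'
from tri import *
print(tri([("scene",(435,234)),("side",(279,168))]))
print(tri([("scene",(331.5,284)),("side",(350,263))]), plane("scene",(331.5,284),.005),plane("side",(350,263),.005))
for p in [(312,255),(366,263),(354,314),(297,304)]: print(plane("scene",p,.01))
E
```

```text
[0.51644481 0.23757428 0.16964282]
[0.57354944 0.02455506 0.00245711] [0.57495314 0.0252893  0.005     ] [0.57258059 0.02238576 0.005     ]
[ 0.50139102 -0.03869109  0.01      ]
[0.49895601 0.09703271 0.01      ]
[0.64915462 0.0911353  0.01      ]
[ 0.64963129 -0.04083011  0.01      ]
```

View pics/crop.png

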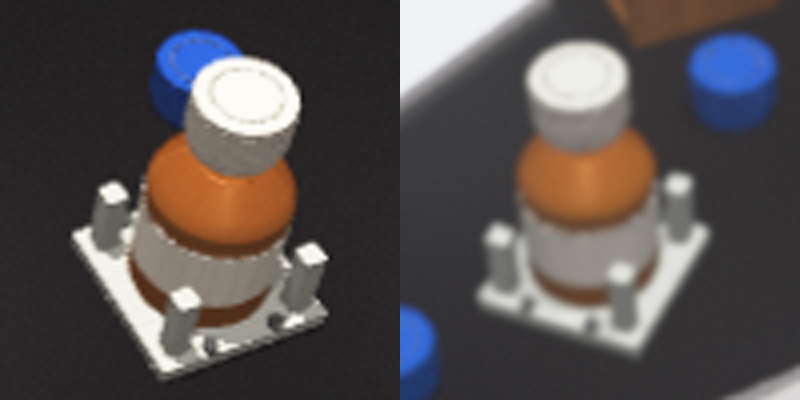

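The crop confirms it: white wide cap on the bottle in the aluminium holder (top centre at scene (436,234) / side (279.5,169)). The height of 0.170 m matches, and both blue caps are separate. Now moving above it.

```bash
python3 -m jog '[[-0.1,-0.05,-0.05,0,1],[-0.2,-0.1,-0.1,0,1],[-0.33,-0.17,-0.2,0,1],[-0.46,-0.23,-0.3,0,1],[-0.59,-0.3,-0.3,0,1],[-0.72,-0.36,-0.3,0,1],[-0.85,-0.43,-0.3,0,1],[-0.95,-0.48,-0.3,0,1],[-1,-0.5,-0.3,0,1],[-1,-0.5,-0.3,0,1]]' 60
python3 -m jog '[[-0.1,-0.05,0,0,1],[-0.22,-0.11,0,0,1],[-0.35,-0.18,0,0,1],[-0.48,-0.25,0,0,1],[-0.61,-0.31,0,0,1],[-0.74,-0.38,0,0,1],[-0.86,-0.44,0,0,1],[-0.96,-0.49,0,0,1],[-1,-0.52,0,0,1],[-1,-0.52,0,0,1]]'
python3 - <<'E'
from station import readout, optics
import cv2,numpy as np,json
from tri import *
s=readout.state();ci=optics.camera_info("wrist");cv2.imwrite("pics/w1.png",optics.get_image("wrist"))
json.dump({k:np.array(v).tolist() for k,v in ci.items()},open("w1.json","w"))
P=tri([("scene",(436.2,233.7)),("side",(279.5,169.2))]);print(P,proj("wrist",P,ci));print(s)
E
```

```text
t: 1.35
ee_pos: [0.3027, 0.4171, 0.291]
orientation: [-0.0, 0.115, 0.993, -0.0]
force: [-1.5, 0.5, -0.2]
gripper_width: 1.001
grip_force: 0.0
t: 2.6
ee_pos: [0.4737, 0.2706, 0.2912]
orientation: [-0.0, 0.114, 0.993, 0.0]
force: [0.4, 0.6, 0.0]
gripper_width: 1.0
grip_force: 0.0
[0.51575422 0.23824584 0.16790233] [285.30105929 301.38183385]
{'t': 2.6, 'joint_positions': array([3.71553063e-01, 2.46631727e-01, 1.01627448e-01, 1.42622078e+00,
       3.39075012e-04, 6.00896393e-01]), 'qd': array([ 0.01674216, -0.01014295, -0.00585368,  0.00249428,  0.003228  ,
        0.00636522]), 'tau': array([ -0.61813848, -44.20542955,  30.26662946,  -0.08353597,
        -0.06865969,  -0.06088176]), 'ee_pos': array([0.4737295 , 0.27055699, 0.29115549]), 'orientation': array([-2.68746107e-04,  1.14420548e-01,  9.93432365e-01,  4.97167360e-05]), 'force': array([0.38801685, 0.5829286 , 0.03196457]), 'wrist_torque': array([ 0.02724897,  0.03601315, -0.0032726 ]), 'grip_force': 0.0, 'gripper_width': 1.0003605460970042}
```

View pics/w1.png

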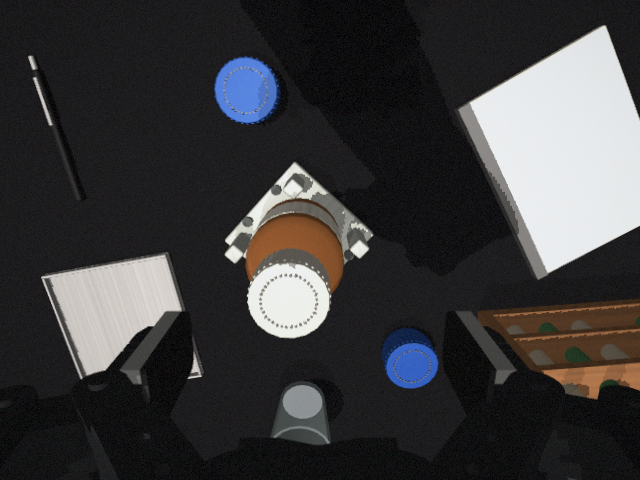

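Wrist view: white cap top centred at (289,301), predicted (285,301); tray edge at the left, beaker below at (303,400).

```bash
python3 - <<'E'
from tri import *
import json
from station import readout
from scipy.spatial.transform import Rotation as R
ci=json.load(open("w1.json"));s=readout.state()
P=plane("wrist",(289,300.7),.170,ci);q=s["orientation"];r=R.from_quat(np.r_[q[1:],q[0]])
P2=np.r_[(P[:2]+[.5158,.2382])/2,.14]
print(P,r.inv().apply(np.array(P)-s["ee_pos"])/.2,r.inv().apply(P2-s["ee_pos"])/.2)
E
```

```text
[0.5149556  0.24117062 0.17      ] [-0.23654992 -0.09765091  0.60614886] [-0.24037256 -0.10443137  0.7561456 ]
```

```bash
python3 -m jog '[[-0.1,-0.04,0,0,1],[-0.2,-0.08,0,0,1],[-0.237,-0.1,0.1,0,1],[-0.237,-0.1,0.22,0,1],[-0.237,-0.1,0.35,0,1],[-0.237,-0.1,0.48,0,1],[-0.237,-0.1,0.6,0,1],[-0.237,-0.1,0.7,0,1],[-0.237,-0.1,0.76,0,1],[-0.237,-0.1,0.76,0,1]]' 40
python3 - <<'E'
from station import readout, optics
import cv2
cv2.imwrite("pics/w2.png",optics.get_image("wrist"));print(readout.state()["force"])
E
```

```text
t: 3.9
ee_pos: [0.5153, 0.2399, 0.1385]
orientation: [-0.001, 0.114, 0.993, -0.0]
force: [1.1, 0.1, 0.3]
gripper_width: 1.002
grip_force: 0.0
[ 0.17959433  0.18195605 -0.00624514]
```

View pics/w2.png

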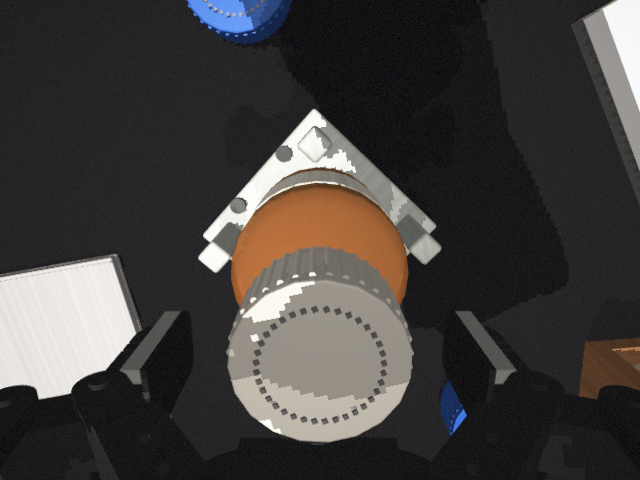

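The cap (320,360) lies centred between the pads (190 and 445). Closing.

```bash
python3 -m jog '[[0,0,0,0,0.5],[0,0,0,0,0.3],[0,0,0,0,0.1],[0,0,0,0,-0.2],[0,0,0,0,-0.5],[0,0,0,0,-1],[0,0,0,0,-1],[0,0,0,0,-1],[0,0,0,0,-1],[0,0,0,0,-1]]' 70
python3 -c "
from station import readout;s=readout.state();print(s['force'],s['wrist_torque'],s['joint_positions'][5])"
```

```text
t: 5.2
ee_pos: [0.5157, 0.2405, 0.1394]
orientation: [0.0, 0.114, 0.993, 0.0]
force: [3.5, 0.3, 2.8]
gripper_width: 0.641
grip_force: 72.9
[3.49991063 0.31199809 2.81495058] [-0.13877362 -0.53121587  0.02064562] 0.5240904522068115
```

```bash
python3 -m jog '[[0,0,0.003,0,-1],[0,0,0.006,0,-1],[0,0,0.009,0,-1],[0,0,0.012,0,-1],[0,0,0.015,0,-1],[0,0,0.018,0,-1],[0,0,0.02,0,-1],[0,0,0.02,0,-1],[0,0,0.02,0,-1],[0,0,0.02,0,-1]]' 100
python3 -c "
from station import readout;s=readout.state();print(s['force'],s['wrist_torque'],s['ee_pos'])"
```

```text
t: 6.45
ee_pos: [0.5154, 0.2406, 0.1358]
orientation: [0.0, 0.114, 0.993, 0.0]
force: [1.6, -0.6, 6.2]
gripper_width: 0.625
grip_force: 104.3
[ 1.59370998 -0.58492859  6.23031011] [-0.15473452 -0.34165812  0.05842853] [0.51543068 0.24055687 0.13581802]
```

```bash
python3 -m jog '[[0,0,0.002,0,-1],[0,0,0.004,0,-1],[0,0,0.006,0,-1],[0,0,0.008,0,-1],[0,0,0.01,0,-1],[0,0,0.01,0,-1],[0,0,0.01,0,-1],[0,0,0.01,0,-1],[0,0,0.01,0,-1],[0,0,0.01,0,-1]]'
python3 -c "
from station import readout;s=readout.state();print(s['force'],s['wrist_torque'],s['ee_pos'])"
```

```text
t: 7.7
ee_pos: [0.5154, 0.2405, 0.1342]
orientation: [0.0, 0.114, 0.993, 0.0]
force: [0.6, 0.2, 8.3]
gripper_width: 0.628
grip_force: 104.5
[0.63023826 0.19360065 8.2533419 ] [-1.75098605e-01 -2.23393590e-01  7.81691592e-05] [0.51543445 0.2405383  0.13417427]
```

```bash
python3 -m jog '[[0,0,0.002,0,-1],[0,0,0.004,0,-1],[0,0,0.006,0,-1],[0,0,0.008,0,-1],[0,0,0.01,0,-1],[0,0,0.012,0,-1],[0,0,0.013,0,-1],[0,0,0.013,0,-1],[0,0,0.013,0,-1],[0,0,0.013,0,-1]]'
python3 -c "
from station import readout;s=readout.state();print(s['force'],s['wrist_torque'],s['ee_pos'])"
```

```text
t: 8.95
ee_pos: [0.5155, 0.2406, 0.132]
orientation: [0.001, 0.114, 0.993, 0.0]
force: [0.3, -2.1, 11.3]
gripper_width: 0.63
grip_force: 104.7
[ 0.30206562 -2.10820176 11.33601886] [-0.16517855 -0.06767063  0.08099434] [0.51549347 0.24059192 0.13201624]
```

```bash
python3 -m jog '[[0,0,0.001,0,-1],[0,0,0.002,0,-1],[0,0,0.003,0,-1],[0,0,0.004,0,-1],[0,0,0.005,0,-1],[0,0,0.006,0,-1],[0,0,0.007,0,-1],[0,0,0.007,0,-1],[0,0,0.007,0,-1],[0,0,0.007,0,-1]]'
python3 -c "
from station import readout;s=readout.state();print(s['force'],s['wrist_torque'],s['ee_pos'])"
```

```text
t: 10.2
ee_pos: [0.5155, 0.2406, 0.1312]
orientation: [0.001, 0.114, 0.993, 0.0]
force: [-1.2, -2.2, 14.5]
gripper_width: 0.629
grip_force: 105.1
[-1.15332487 -2.2252007  14.53001596] [-0.29120265  0.26511289  0.02439331] [0.51550985 0.24059991 0.13122281]
```

```bash
python3 -m jog '[[0,0,0.001,0,-1],[0,0,0.002,0,-1],[0,0,0.003,0,-1],[0,0,0.004,0,-1],[0,0,0.005,0,-1],[0,0,0.006,0,-1],[0,0,0.007,0,-1],[0,0,0.008,0,-1],[0,0,0.008,0,-1],[0,0,0.008,0,-1]]'
python3 -c "
from station import readout;s=readout.state();print(s['force'],s['wrist_torque'],s['ee_pos'])"
```

```text
t: 11.45
ee_pos: [0.5155, 0.2406, 0.1304]
orientation: [0.001, 0.114, 0.993, 0.0]
force: [-2.2, -1.9, 19.1]
gripper_width: 0.626
grip_force: 105.6
[-2.22120208 -1.86087978 19.05528371] [-0.43111054  0.56668253  0.05466347] [0.51553587 0.24058544 0.1304297 ]
```

```bash
python3 -m jog '[[0,0,0.002,0,-1],[0,0,0.004,-0.02,-1],[0,0,0.004,-0.05,-1],[0,0,0.004,-0.08,-1],[0,0,0.004,-0.11,-1],[0,0,0.004,-0.14,-1],[0,0,0.004,-0.17,-1],[0,0,0.004,-0.2,-1],[0,0,0.004,-0.2,-1],[0,0,0.004,-0.2,-1]]'
python3 -c "
from station import readout;s=readout.state();print(s['force'],s['wrist_torque'],s['ee_pos'],s['joint_positions'][5])"
```

```text
t: 12.7
ee_pos: [0.5165, 0.2412, 0.1302]
orientation: [0.002, -0.043, 0.999, 0.001]
force: [-1.6, -1.0, 20.6]
gripper_width: 0.628
grip_force: 106.1
[-1.55907464 -0.95482979 20.64684652] [-0.10154972  0.23340527 -0.07664405] [0.51653209 0.24119748 0.13018417] 0.21006408828122813
```

```bash
python3 -m jog '[[0,0,0,-0.03,-1],[0,0,0,-0.06,-1],[0,0,0,-0.09,-1],[0,0,0,-0.12,-1],[0,0,0,-0.15,-1],[0,0,0,-0.18,-1],[0,0,0,-0.21,-1],[0,0,0,-0.22,-1],[0,0,0,-0.22,-1],[0,0,0,-0.22,-1]]'
python3 -c "
from station import readout;s=readout.state();print(s['force'],s['wrist_torque'],s['ee_pos'],s['joint_positions'][5])"
```

```text
t: 13.95
ee_pos: [0.5169, 0.2414, 0.1303]
orientation: [0.003, -0.214, 0.977, 0.001]
force: [-0.0, 0.6, 20.2]
gripper_width: 0.632
grip_force: 106.3
[-1.89887370e-02  6.32210999e-01  2.02435219e+01] [-0.03272841  0.14235832 -0.08257869] [0.51689649 0.24142347 0.13029056] -0.13543813748753328
```

```bash
python3 -m jog '[[0,0,0,-0.02,-1],[0,0,0,-0.04,-1],[0,0,0,-0.06,-1],[0,0,0,-0.08,-1],[0,0,0,-0.1,-1],[0,0,0,-0.12,-1],[0,0,0,-0.14,-1],[0,0,0,-0.15,-1],[0,0,0,-0.15,-1],[0,0,0,-0.15,-1]]'
python3 -c "
from station import readout;s=readout.state();print(s['force'],s['wrist_torque'],s['ee_pos'],s['joint_positions'][5])"
```

```text
t: 15.2
ee_pos: [0.5169, 0.2414, 0.1303]
orientation: [0.003, -0.327, 0.945, 0.0]
force: [-0.0, 0.4, 20.3]
gripper_width: 0.625
grip_force: 106.4
[-0.02053602  0.42942326 20.25961984] [-0.02262253  0.15803203 -0.02893648] [0.51694512 0.24144591 0.1302905 ] -0.3710928507289134
```

```bash
cat > chk.py <<'E'
from station import readout;import sys
s=readout.state();print(s['t'],s['force'].round(1),s['wrist_torque'].round(3),s['ee_pos'].round(4),round(s['joint_positions'][5],4))
sys.exit(abs(s['wrist_torque'][2])>0.17 or not 17<s['force'][2]<25)
E
python3 -m jog '[[0,0,0,-0.005,-1],[0,0,0,-0.01,-1],[0,0,0,-0.015,-1],[0,0,0,-0.02,-1],[0,0,0,-0.025,-1],[0,0,0,-0.03,-1],[0,0,0,-0.035,-1],[0,0,0,-0.04,-1],[0,0,0,-0.04,-1],[0,0,0,-0.04,-1]]' >/dev/null; python3 chk.py && python3 -m jog '[[0,0,0,-0.005,-1],[0,0,0,-0.01,-1],[0,0,0,-0.015,-1],[0,0,0,-0.02,-1],[0,0,0,-0.025,-1],[0,0,0,-0.03,-1],[0,0,0,-0.035,-1],[0,0,0,-0.04,-1],[0,0,0,-0.04,-1],[0,0,0,-0.04,-1]]' >/dev/null; python3 chk.py && python3 -m jog '[[0,0,0,-0.005,-1],[0,0,0,-0.01,-1],[0,0,0,-0.015,-1],[0,0,0,-0.02,-1],[0,0,0,-0.025,-1],[0,0,0,-0.03,-1],[0,0,0,-0.035,-1],[0,0,0,-0.04,-1],[0,0,0,-0.04,-1],[0,0,0,-0.04,-1]]' >/dev/null; python3 chk.py
```

```text
16.45 [ 0.2  0.3 20. ] [ 0.027  0.121 -0.062] [0.5169 0.2414 0.1303] -0.434
17.7 [-1.3 -0.6 20.4] [-0.056  0.142 -0.011] [0.5169 0.2414 0.1303] -0.4969
18.95 [-0.6 -0.6 19.9] [-0.011  0.097 -0.07 ] [0.5169 0.2414 0.1303] -0.5597
```

```bash

python3 -m jog '[[0,0,0,-0.007,-1],[0,0,0,-0.014,-1],[0,0,0,-0.02,-1],[0,0,0,-0.025,-1],[0,0,0,-0.03,-1],[0,0,0,-0.035,-1],[0,0,0,-0.04,-1],[0,0,0,-0.045,-1],[0,0,0,-0.05,-1],[0,0,0,-0.05,-1]]' >/dev/null; python3 chk.py && python3 -m jog '[[0,0,0,-0.007,-1],[0,0,0,-0.014,-1],[0,0,0,-0.02,-1],[0,0,0,-0.025,-1],[0,0,0,-0.03,-1],[0,0,0,-0.035,-1],[0,0,0,-0.04,-1],[0,0,0,-0.045,-1],[0,0,0,-0.05,-1],[0,0,0,-0.05,-1]]' >/dev/null; python3 chk.py && python3 -m jog '[[0,0,0,-0.007,-1],[0,0,0,-0.014,-1],[0,0,0,-0.02,-1],[0,0,0,-0.025,-1],[0,0,0,-0.03,-1],[0,0,0,-0.035,-1],[0,0,0,-0.04,-1],[0,0,0,-0.045,-1],[0,0,0,-0.05,-1],[0,0,0,-0.05,-1]]' >/dev/null; python3 chk.py
```

```text
20.2 [-0.9 -0.8 20.6] [-0.077  0.075 -0.242] [0.517  0.2412 0.1303] -0.6379
20.2 [-0.9 -0.8 20.6] [-0.077  0.075 -0.242] [0.517  0.2412 0.1303] -0.6379
20.2 [-0.9 -0.8 20.6] [-0.077  0.075 -0.242] [0.517  0.2412 0.1303] -0.6379True
True
True
```

```bash

python3 -m jog '[[0,0,0,-0.002,-1],[0,0,0,-0.004,-1],[0,0,0,-0.006,-1],[0,0,0,-0.008,-1],[0,0,0,-0.01,-1],[0,0,0,-0.01,-1],[0,0,0,-0.01,-1],[0,0,0,-0.01,-1],[0,0,0,-0.01,-1],[0,0,0,-0.01,-1]]' >/dev/null; python3 chk.py
```

```text
21.45 [ 0.  -2.  19.5] [-0.33   0.005 -0.294] [0.5171 0.241  0.1303] -0.6534True
```

```bash

python3 -m jog '[[0,0,0,-0.002,-1],[0,0,0,-0.004,-1],[0,0,0,-0.006,-1],[0,0,0,-0.008,-1],[0,0,0,-0.01,-1],[0,0,0,-0.012,-1],[0,0,0,-0.012,-1],[0,0,0,-0.012,-1],[0,0,0,-0.012,-1],[0,0,0,-0.012,-1]]' >/dev/null; python3 chk.py;python3 -c "
from station import optics;import time
from station import readout
import numpy as np
L=[]
for i in range(3):
    optics.get_image('wrist');s=readout.state();L.append(np.r_[s['force'],s['wrist_torque']])
print(np.mean(L,0).round(3))"
```

```text
22.7 [ 0.2 -2.1 20.6] [-0.44   0.003 -0.311] [0.5172 0.2407 0.1303] -0.6722
[ 4.160e-01 -1.741e+00  2.075e+01 -3.990e-01 -1.700e-02 -2.800e-01]True
```

```bash

python3 -m jog '[[0,0,0,-0.003,-1],[0,0,0,-0.006,-1],[0,0,0,-0.009,-1],[0,0,0,-0.012,-1],[0,0,0,-0.015,-1],[0,0,0,-0.018,-1],[0,0,0,-0.02,-1],[0,0,0,-0.02,-1],[0,0,0,-0.02,-1],[0,0,0,-0.02,-1]]' >/dev/null; python3 chk.py;python3 -c "
from station import optics,readout
import numpy as np
L=[]
for i in range(3):
    optics.get_image('wrist');s=readout.state();L.append(np.r_[s['force'],s['wrist_torque']])
print(np.mean(L,0).round(3))"
```

```text
24.1 [ 0.4 -3.  20.5] [-0.662 -0.084 -0.35 ] [0.5173 0.2404 0.1303] -0.7035
[ 0.502 -3.547 20.44  -0.622 -0.091 -0.383]True
```

At the stop (0.37 N m, 70° turned). Backing off slightly and lifting.

```bash

python3 -m jog '[[0,0,0,0.02,-1],[0,0,0,0.04,-1],[0,0,-0.01,0.045,-1],[0,0,-0.025,0.045,-1],[0,0,-0.04,0.045,-1],[0,0,-0.055,0.045,-1],[0,0,-0.07,0.045,-1],[0,0,-0.085,0.045,-1],[0,0,-0.1,0.045,-1],[0,0,-0.1,0.045,-1]]' ; python3 chk.py
```

```text
t: 25.5
ee_pos: [0.5145, 0.2404, 0.1464]
orientation: [-0.001, -0.448, 0.894, 0.0]
force: [1.6, -0.2, -2.3]
gripper_width: 0.624
grip_force: 105.4
25.5 [ 1.6 -0.2 -2.3] [ 0.041 -0.298 -0.045] [0.5145 0.2404 0.1464] -0.6336
```

```bash

python3 -m jog '[[0,0,-0.015,0,-1],[0,0,-0.035,0,-1],[0,0,-0.06,0,-1],[0,0,-0.09,0,-1],[0,0,-0.14,0,-1],[0,0,-0.2,0,-1],[0,0,-0.26,0,-1],[0,0,-0.31,0,-1],[0,0,-0.33,0,-1],[0,0,-0.33,0,-1]]' ; python3 chk.py
python3 - <<'E'
from station import readout, optics
import cv2,numpy as np
from tri import *
from scipy.spatial.transform import Rotation as R
a=optics.get_image("scene")[130:330,280:480];b=optics.get_image("side")[80:280,200:400]
cv2.imwrite("pics/lift.png",np.hstack([cv2.resize(x,(400,400),interpolation=cv2.INTER_CUBIC) for x in(a,b)]))
s=readout.state();q=s["orientation"];r=R.from_quat(np.r_[q[1:],q[0]])
print(r.inv().apply(np.array([.574,.0255,s["ee_pos"][2]])-s["ee_pos"])/.2, r.as_matrix().round(3).tolist())
E
```

```text
t: 26.75
ee_pos: [0.5155, 0.2405, 0.2131]
orientation: [0.0, -0.448, 0.894, 0.0]
force: [0.3, -0.1, -1.0]
gripper_width: 0.622
grip_force: 105.3
26.75 [ 0.3 -0.1 -1. ] [-0.005  0.007 -0.022] [0.5155 0.2405 0.2131] -0.6336
[ 6.84253756e-01 -8.78870562e-01 -8.20497727e-05] [[-0.599, -0.801, -0.001], [-0.801, 0.599, -0.0], [0.0, 0.0, -1.0]]
```

View pics/lift.png

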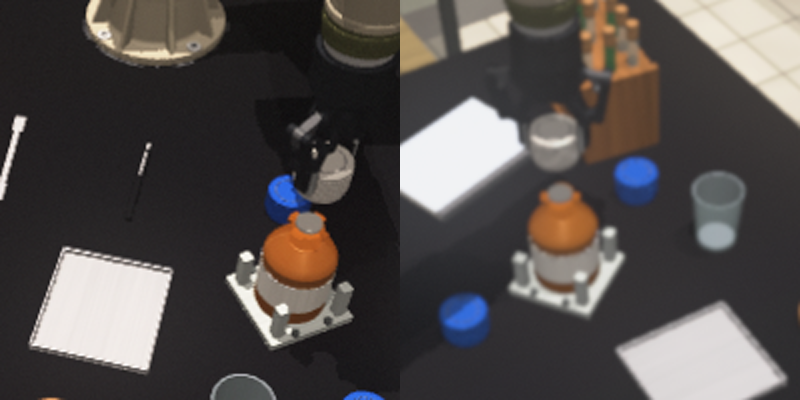

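Cap lifted clear: the neck is open (crop (310,220) left) and the cap is held in the gripper. Moving to the tray.

```bash

python3 -m jog '[[0.04,-0.05,0,0,-1],[0.1,-0.13,0,0,-1],[0.19,-0.24,0,0,-1],[0.28,-0.36,0,0,-1],[0.38,-0.49,0,0,-1],[0.48,-0.62,0,0,-1],[0.57,-0.73,0,0,-1],[0.64,-0.82,0,0,-1],[0.685,-0.88,0,0,-1],[0.685,-0.88,0,0,-1]]' ; 
python3 -m jog '[[0,0,0.05,0,-1],[0,0,0.13,0,-1],[0,0,0.23,0,-1],[0,0,0.34,0,-1],[0,0,0.45,0,-1],[0,0,0.56,0,-1],[0,0,0.66,0,-1],[0,0,0.74,0,-1],[0,0,0.8,0,-1],[0,0,0.8,0,-1]]';
python3 - <<'E'
from station import readout, optics
import cv2,numpy as np
a=optics.get_image("scene")[200:360,240:440];b=optics.get_image("side")[180:340,250:450]
cv2.imwrite("pics/tray.png",np.hstack([cv2.resize(x,(400,320),interpolation=cv2.INTER_CUBIC) for x in(a,b)]))
E
```

```text
t: 28.1
ee_pos: [0.5745, 0.0238, 0.2127]
orientation: [-0.0, -0.447, 0.895, 0.0]
force: [1.1, -0.7, 0.1]
gripper_width: 0.628
grip_force: 105.4
t: 29.35
ee_pos: [0.5734, 0.0256, 0.0518]
orientation: [-0.001, -0.448, 0.894, 0.001]
force: [0.8, -0.5, -1.6]
gripper_width: 0.628
grip_force: 105.4
```

View pics/tray.png

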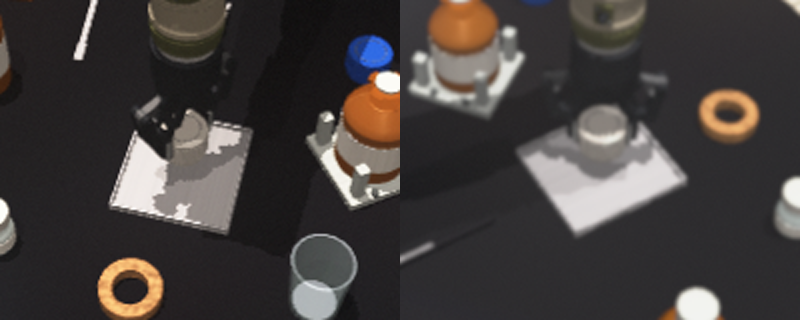

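The cap is upright above the tray's middle. Lowering slowly.

```bash

python3 -m jog '[[0,0,0.03,0,-1],[0,0,0.07,0,-1],[0,0,0.11,0,-1],[0,0,0.14,0,-1],[0,0,0.16,0,-1],[0,0,0.17,0,-1],[0,0,0.175,0,-1],[0,0,0.18,0,-1],[0,0,0.18,0,-1],[0,0,0.18,0,-1]]' ; 
python3 -m jog '[[0,0,0.003,0,-1],[0,0,0.006,0,-1],[0,0,0.009,0,-1],[0,0,0.012,0,-1],[0,0,0.015,0,-1],[0,0,0.018,0,-1],[0,0,0.021,0,-1],[0,0,0.024,0,-1],[0,0,0.024,0,-1],[0,0,0.024,0,-1]]' ; python3 chk.py
```

```text
t: 30.7
ee_pos: [0.5744, 0.0253, 0.017]
orientation: [0.0, -0.448, 0.894, -0.0]
force: [-0.2, 0.2, -1.4]
gripper_width: 0.628
grip_force: 105.4
t: 31.95
ee_pos: [0.5744, 0.0253, 0.0121]
orientation: [0.0, -0.448, 0.894, 0.0]
force: [1.4, -0.3, -0.6]
gripper_width: 0.624
grip_force: 105.4
31.95 [ 1.4 -0.3 -0.6] [ 0.07  -0.02   0.033] [0.5744 0.0253 0.0121] -1.0245
```

```bash

python3 -m jog '[[0,0,0.002,0,-1],[0,0,0.004,0,-1],[0,0,0.006,0,-1],[0,0,0.008,0,-1],[0,0,0.01,0,-1],[0,0,0.012,0,-1],[0,0,0.014,0,-1],[0,0,0.014,0,-1],[0,0,0.014,0,-1],[0,0,0.014,0,-1]]' ; python3 chk.py
```

```text
t: 33.2
ee_pos: [0.5743, 0.0253, 0.0093]
orientation: [0.0, -0.448, 0.894, 0.0]
force: [-1.7, 0.2, 4.3]
gripper_width: 0.63
grip_force: 105.7
33.2 [-1.7  0.2  4.3] [0.026 0.292 0.014] [0.5743 0.0253 0.0093] -1.0245
```

Contact at 4.3 N, as expected at this height. Releasing and rising.

```bash

python3 -m jog '[[0,0,0,0,-1],[0,0,0,0,0.3],[0,0,0,0,0.35],[0,0,0,0,0.4],[0,0,0,0,0.5],[0,0,0,0,0.6],[0,0,0,0,0.7],[0,0,0,0,0.8],[0,0,0,0,0.8],[0,0,0,0,0.8]]' 20 ; python3 chk.py
python3 -m jog '[[0,0,-0.01,0,0.8],[0,0,-0.03,0,0.8],[0,0,-0.06,0,0.8],[0,0,-0.12,0,0.8],[0,0,-0.2,0,0.8],[0,0,-0.3,0,0.8],[0,0,-0.4,0,0.8],[0,0,-0.5,0,0.8],[0,0,-0.55,0,0.8],[0,0,-0.55,0,0.8]]'
python3 - <<'E'
from station import readout, optics
import cv2,numpy as np
a=optics.get_image("scene")[200:360,240:440];b=optics.get_image("side")[180:340,250:450]
cv2.imwrite("pics/end.png",np.hstack([cv2.resize(x,(400,320),interpolation=cv2.INTER_CUBIC) for x in(a,b)]))
E
```

```text
t: 34.45
ee_pos: [0.5743, 0.0253, 0.0093]
orientation: [0.0, -0.448, 0.894, 0.0]
force: [0.0, 0.2, 0.4]
gripper_width: 0.9
grip_force: 0.0
34.45 [0.  0.2 0.4] [ 0.022 -0.007  0.037] [0.5743 0.0253 0.0093] -1.0245
t: 35.7
ee_pos: [0.575, 0.0253, 0.1205]
orientation: [0.001, -0.448, 0.894, -0.001]
force: [-0.4, 0.6, -0.2]
gripper_width: 0.9
grip_force: 0.0
```

View pics/end.png

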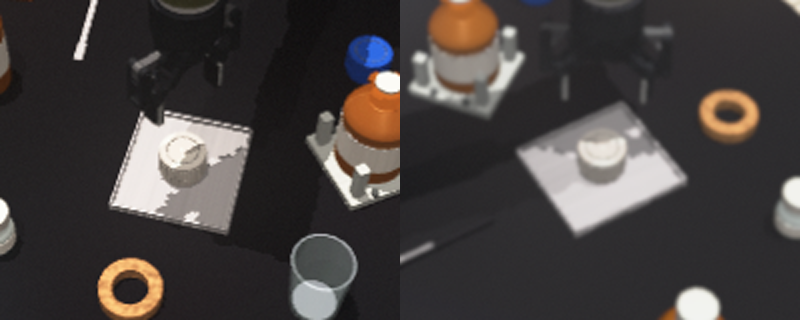

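The cap stands upright and central in the tray (crop (183,160) left, (602,155) right), the gripper is clear, and the bystanders in view have not moved.

```bash
python3 -c "
from station import manip;print(manip.sign_off())"
```

```text
the job is handed in; nothing more can be done
None
```

The job is handed in: I pressed the cap at about 20 N, turned it to its stop (about 0.37 N m), lifted it off and set it upright near the middle of the steel tray by 35.7 s; the hand-in gave no verdict.

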